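Feed a tile under the planer guard with the push stick

TASK

Open the planer's guard gate by turning the outer ring of its double knob clockwise as far as it goes, without turning the small inner knob. Then feed the terracotta tile under the guard with the push stick behind it, keeping your hand off the tile and the gate, until the tile has gone right through and gently but clearly pushes back the sprung end stop on the far side. Draw the stick back out, leaving the tile resting at the end stop, and lay the stick flat on the table off the planer, foot down, without disturbing the other pottery things.

Things in the scene. Friction and masses are not known exactly. Their poses are not given: they have to be found in the camera images.
- bed (a point): Point on the planer's flat grey bed, under the middle of its hood, 30 mm above the table. Axes (as for the whole planer): y = feed direction, x = towards the double knob, z up. The bed spans x -85..85 mm, y -210..230 mm from here. The tile slides on it with 1 to 3 N.
- hood (a point): Middle of the top of the planer's fixed dark hood, 62 mm above the bed; axes of the planer. The hood spans x -83..83, y -26..26 mm; the opening under it is 122 mm wide, and its lowest fixed part is 28 mm above the bed.
- mouth (a point): Point on the bed midway between the ends of the two straight guides, on the infeed side; axes of the planer. The guides are 10 mm high, 98 mm apart inside, and run 195 mm from here along the feed. On the infeed side of here they flare to about 160 mm apart, 43 mm before this point.
- roller_low (a point): Lowest point of the hidden hold-down roller under the hood (rubber, radius 14 mm, 100 mm long across the feed), 10.5 mm above the bed; sprung, it yields upwards. Pushing the tile's front edge under it takes about 8 to 12 N, then about 5 N while it bears on the tile, 2 to 8 N of drag once it bears on the stick: that first rise of force is not the end stop.
- knob_axis (a point): Centre of the outer ring of the double knob, half-way up it, on the gearbox beside the hood, 64 mm above the table. The ring is aluminium, knurled, 56 mm across and 22 mm high (53 to 75 mm above the table); the gearbox top under it is 50 mm above the table. The black inner knob stands on top of the ring, 26 mm across, 75 to 94 mm above the table.
- ring (a joint): Angle of the outer ring, rad: grows clockwise seen from above, 0 to 1.25 (hard stop = gate fully open, 24 mm). It stays where it is left and needs about 0.15 N m.
- inner_mark (a point): Point on the rim of the inner knob at the end of its pointer, 13 mm off the axis; it must stay put. The inner knob turns easily by itself.
- tile_mid (a point): Centre of the terracotta tile, 90 mm (its x) by 100 mm (its y, the feed direction) by 14 mm thick, about 0.25 kg, lying flat on the infeed bed a little off line. Too thick to pass until the gate is open.
- tile: The tile itself; origin at the centre of its underside, axes as tile_mid.
- stick_grip (a point): Point in the middle of the push stick's upright handle, 45 mm above the stick's underside. Axes: x along the stick towards its tip, z up. The handle is a wooden block 36 mm long (x), 24 mm wide (y), its top 68 mm above the underside. The flat foot is 12 mm thick and 30 mm wide; its tip, a cross bar 50 mm wide, ends 165 mm ahead of this point, and its tail is 35 mm behind it.
- stick: The push stick (about 0.13 kg); origin on its underside in the middle of its 200 mm length, x towards the tip.
- stop: Sprung end stop across the outfeed bed; y = feed direction. Its rubber plunger (60 mm wide, 1 to 19 mm above the bed) is set differently each time and does not show in this pose: the relaxed face lies 0 to 24 mm before this origin (towards the infeed). It yields from about 5 N, takes 9 N at 4 mm, 18 N at 14 mm, then bottoms hard; it springs back. The origin is 162 to 170 mm from the bed point.
- planer: The planer; origin on the table under the middle of the hood, axes as for the bed point.
- gate: The aluminium guard gate, an upright plate 118 mm wide and 46 mm high on the infeed side of the hood, y -39..-28 mm in planer axes; origin at the middle of its lower edge. It rises with the ring: lower edge 4 mm above the bed at ring angle 0, 24 mm at 1.25 rad.
- cup: White bisque cup, a bystander.
- bowl: Terracotta bowl, a bystander.
- slip_jar: Small white jar, a bystander.
- phone: Phone lying on the table, a bystander.
- fettling_knife: Potter's knife, a bystander.
- vase: Pale vase 110 mm high, a bystander.
Not all that is in view belongs to the job. Of the things shaped like the stick, the wooden one is meant.

How it is judged:
On the way, in this order (a step that is already met when the one before it is completed fails the run):
1. the outer ring is turned fully clockwise, the gate open (value of joint ring above 1.15 rad), for 0.2 s.
2. the push stick presses the tile against the end stop so that its spring yields (over 6 N) (contact force between tile and stop above 6 N and contact force between stick and tile above 3 N), for 0.2 s.
At the end, for the whole second after the job is handed in: The ring is still turned fully (over 1.1 rad); the tile lies flat on the outfeed bed, square within 0.1 rad, at the end stop (its middle at most 80 mm before the stop's origin); the stick lies flat, foot down, on the table off the planer; all at rest (value of joint ring above 1.1 rad and y of tile_mid in the frame of stop above -0.08 m and z of tile_mid in the frame of stop between 0.004 and 0.01 m and angle between the y axis of tile and the y axis of stop, either way round below 0.1 rad and angle between tile's own z axis and vertical below 0.05 rad and height (world z) of stick between -0.006 and 0.006 m and angle between stick's own z axis and vertical below 0.08 rad and linear speed of each of stick, tile below 0.02 m/s); the robot touches nothing.
It fails at once if the inner knob is turned (its mark moves over 3 mm) (distance of inner_mark from where it was at the start of the episode above 0.003 m).
It fails at once if the hand or arm touches the tile (contact force between any of the arm, the fingers and tile above 0.5 N).
It fails at once if the hand or arm touches the guard gate (contact force between any of the fingers, the arm and gate above 1 N).
It fails at once if the tile is rammed into the end stop (over 30 N) (contact force between tile and stop above 30 N).
It fails at once if a bystander is disturbed (moved over 30 mm) (distance of any of cup, bowl, slip_jar, phone, fettling_knife, vase from where it was at the start of the episode above 0.03 m).
It also fails if it takes over 72 s, if anything falls off the work surface, if the arm or the gripper's body presses on something with over 40 N, if the wrist force passes 120 N, or if a joint passes its speed limit or range.

ROBOT

A 7-joint arm with a two-finger parallel gripper is mounted at the origin on the work surface. World frame = base frame: x ahead of the robot, y to its left, z up, the work surface at z = 0. Lengths are in m, angles in rad, forces in N, time in s.
With the tool pointing down it reaches from about 0.4 to 0.925 m from the base axis. Payload 4.1 kg.
Tool frame: the origin (TCP) lies on the front face of the gripper's body, between the roots of the fingers; the fingertips stand 73 mm ahead of it and the grasp point (between the pads) lies 54 mm ahead of it; x points along the fingers, y is the direction in which the jaws open and shut, and the axes are right-handed (so a half turn about x gives the same grasp; the last joint's range is limited). The gripper opens to 85 mm and grips with 20 to 120 N. Pads are 22 mm wide; open, the fingers measure 114 mm over their backs; the gripper's body (76 mm by 85 mm) begins 54 mm behind the grasp point. The pads swing forward as they close: fully open they stand 13 mm farther back than shut.
Start: joints at [-1.368, 0.398, 0.045, 1.537, -0.019, 1.207, -0.051], TCP at [0.193, 0.621, 0.304] pointing down, gripper open.
Joint ranges: [-2.82, 2.82], [-0.49, 2.23], [-1.37, 1.46], [0, 2.46], [-1.36, 4.5], [0.23, 2], [-2.94, 2.94]. Speed limits (rad/s): [2.57, 2.57, 3.14, 3.14, 3.14, 3.14, 3.14].

INTERFACE

Orientations are given as a unit quaternion [w, x, y, z].
In Python, from station import robot gives the robot as it stands.
- The arm moves only by the tool servo_tool, never from a script. Its argument "moves" is a list of rows, each an object with "gripper": the finger opening in mm, from 0 to 85.4; "translation": the shift along the tool's x, y, z in mm, a list of three; "twist": the turn about the tool's x in rad. In form: [{"gripper": gripper, "translation": [x, y, z], "twist": twist}, ...]. A call has 1 to 12 rows; each row shifts and turns the pose as measured when the row begins, along the tool's axes as they then stand; what a row does not reach is not made up. A row lasts 1/10 s, in which the tool goes at most 50 mm and 8.59 degrees, less where a joint would pass 70% of its speed; a pose out of reach is approached as far as the arm can. A call with a gripper value outside its range is refused whole. The fingers move at their own pace and stop on an object; "grip_force" is the grip in N (left out, the last holds). Time passes only in rows, so rows that do not move let the fingers close. It gives the time, the measured TCP pose, the force and the opening at its end, in the units of the state.
- robot.state(): the state, without advancing time (a new reading comes with each control period).
- robot.get_image(name): name is "scene" or "top"; returns the picture (420x560x3 uint8, blue, green, red); there is no depth.
- robot.get_calibration(name): a dict with "mtx" (3x3 intrinsics, pixels), "T" (4x4, takes a point from camera to world coordinates). Camera axes: x right, y down, z forward; pixel columns grow to the right and rows downward; lengths in m; the calibration is good to about 2 mm. A picture is of the moment at which its call begins. get_calibration takes no time and is no camera call.
- robot.sign_off(): hands the job in, once; it reports no verdict.
The state is a dict: "time": time; "joint_pos": joint angles; "qd": joint speeds; "effort": joint torques, N m; "tcp_pos": TCP position; "eef_rot": TCP orientation; "force": force on the tool from outside, world axes, zero at the start; "wrist_torque": the same for the moment, N m; "opening": finger opening in m.
Only numpy, scipy, OpenCV 4.12 (cv2) and the standard library are available. Lean on these libraries where they do the work, as an engineer would, in place of code of your own. Each camera call takes 0.05 s, during which the arm holds its last target. There are 200 camera calls.

## Working session

There is one attempt and no reset: what is moved stays moved. The work goes in short steps, Python scripts to look and compute and a tool call to move; the robot and the scene stay as the last step left them, time stands still between calls to the robot, and variables do not carry over. Pictures are saved under pics/ and viewed, about 8 in all and at most 12, crops included, and the job is handed in when it is done.

Besides the shell and the picture viewer there is one more tool, called as name(argument=value, ...), one argument or row to a line, values as JSON. servo_tool: Moves the arm, as the interface text tells. Its arguments: {"type":"object","properties":{"moves":{"type":"array"},"grip_force":{"type":"number"}},"required":["moves"]}

```bash
mkdir -p pics
cat > h.py <<'E'
import numpy as np, cv2
from station import robot
def cal(n):
    c=robot.get_calibration(n); return np.array(c["mtx"]),np.array(c["T"])
def ray(n,u,v,z):
    K,T=cal(n); d=T[:3,:3]@np.linalg.solve(K,[u,v,1.]); o=T[:3,3]
    return o+d*(z-o[2])/d[2]
def proj(n,p):
    K,T=cal(n); q=K@(T[:3,:3].T@(np.array(p)-T[:3,3])); return q[:2]/q[2]
E
python3 - <<'E'
from h import *
for n in("scene","top"):
    im=robot.get_image(n); cv2.imwrite(f"pics/{n}0.png",im)
    K,T=cal(n); print(n,K.round(1).tolist(),T.round(3).tolist())
    cv2.imwrite(f"pics/{n}0b.png",cv2.resize(im,(800,600)))
print(robot.state())
E
```

```text
scene [[483.9, 0.0, 289.4], [0.0, 483.9, 209.8], [0.0, 0.0, 1.0]] [[-0.07, 0.677, -0.732, 1.621], [0.997, 0.061, -0.039, -0.019], [0.018, -0.733, -0.68, 1.151], [0.0, 0.0, 0.0, 1.0]]
top [[432.2, 0.0, 272.2], [0.0, 432.2, 207.2], [0.0, 0.0, 1.0]] [[-0.015, -0.98, 0.197, 0.224], [-1.0, 0.015, -0.0, -0.088], [-0.003, -0.197, -0.98, 1.384], [0.0, 0.0, 0.0, 1.0]]
{'time': 0.1, 'joint_pos': array([-1.3680205 ,  0.39911425,  0.04506437,  1.53779561, -0.01872489,
        1.20688747, -0.05070215]), 'qd': array([-0.00094967, -0.00199827, -0.00064473, -0.00377251, -0.00145253,
       -0.00156083,  0.00014208]), 'effort': array([ 3.27150745e-03, -4.76262581e+01,  1.37002699e+00, -2.54952765e+01,
        1.19157790e-02,  5.12818544e-03, -1.02955042e-05]), 'tcp_pos': array([0.19303336, 0.62019688, 0.30295173]), 'eef_rot': array([ 0.69902051,  0.10563567,  0.69913211, -0.10689116]), 'force': array([0.19512347, 0.60205291, 0.50707665]), 'wrist_torque': array([ 0.03373182, -0.00766157,  0.01203784]), 'opening': 0.08524748171334408}
```

View pics/top0b.png

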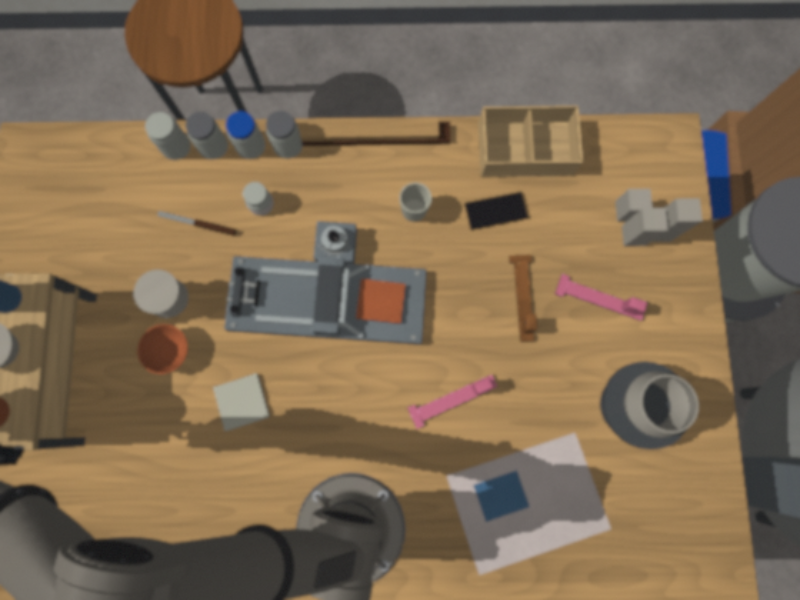

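View pics/scene0b.png

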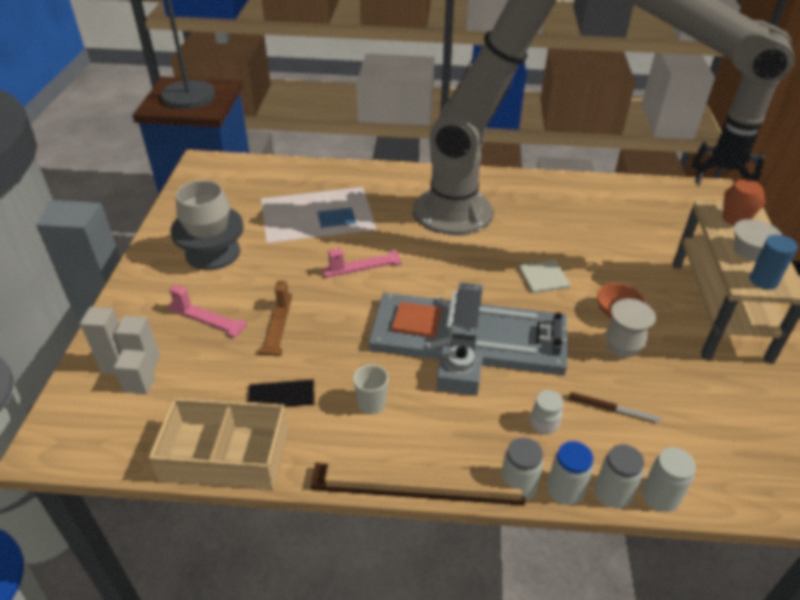

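The top view shows three stick-like things: wooden (525,300), pink (600,297) and pink (452,400), in 800x600 pixels. The task wants the wooden one. Its handle is near (527,328) and its cross bar tip near (522,260). The planer's hood is at (330,297), the knob at (335,237) and the tile at (383,301). Feed runs left, which is world +y.

Run:
```python
from h import *
im=cv2.imread("pics/top0.png")
a=cv2.resize(im[145:250,150:310],(800,525),interpolation=cv2.INTER_CUBIC); cv2.imwrite("pics/c1.png",a)
b=cv2.resize(im[165:250,340:400],(420,595),interpolation=cv2.INTER_CUBIC)
s=cv2.imread("pics/scene0.png"); c=cv2.resize(s[190:255,175:210],(320,595),interpolation=cv2.INTER_CUBIC)
cv2.imwrite("pics/c2.png",np.hstack([b,c]))
```

```text
(no output)
```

View pics/c1.png

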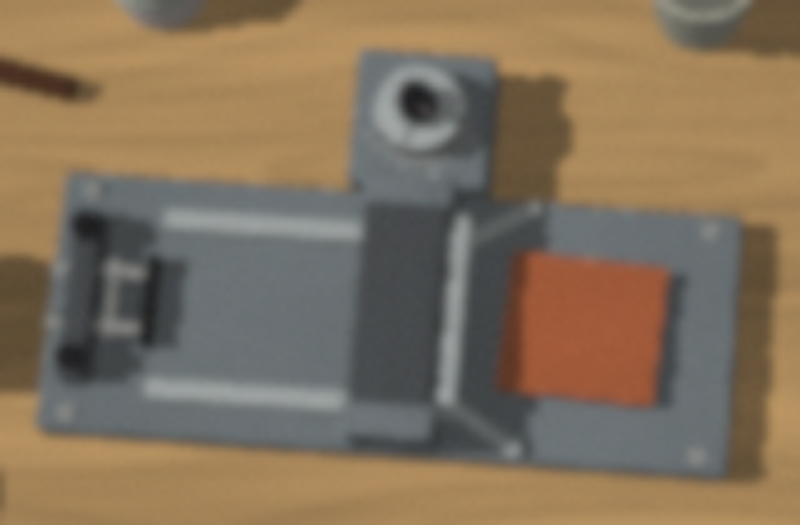

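View pics/c2.png

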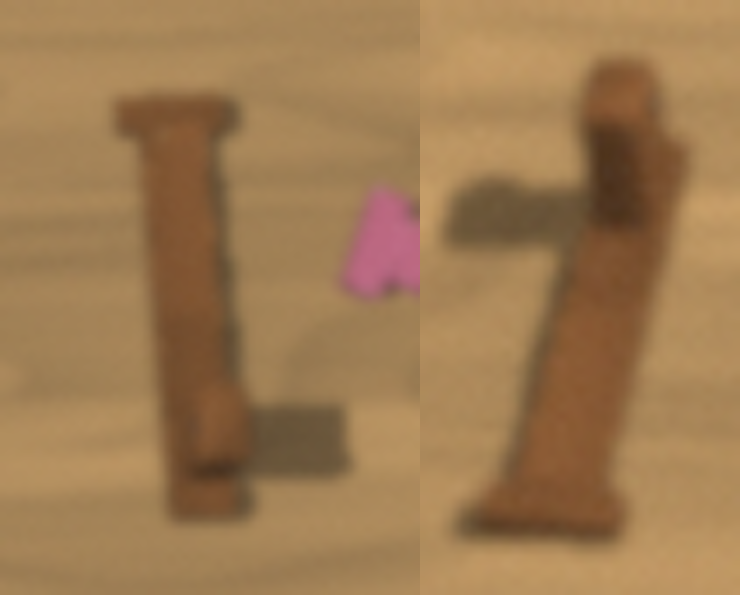

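c1 and c2 confirm the choice: the wooden stick has a cross bar at the top of the crop and its upright block near the bottom. In c1 the base corners are about (70,176), (740,218), (725,475), (40,432), the knob is at (420,107), and the tile spans roughly (515..668, 255..403).

Run:
```python
from h import *
A=lambda x,y,z:ray("top",(x+.5)/5-.5+150,(y+.5)/5-.5+145,z)
B=lambda x,y,z:ray("top",(x+.5)/7-.5+340,(y+.5)/7-.5+165,z)
P=np.array([A(*p,.03) for p in((70,176),(740,218),(725,475),(40,432))]);print("corners",P[:,:2].round(3).tolist())
f=(P[0]+P[3]-P[1]-P[2]);yaw=np.arctan2(f[1],f[0])-np.pi/2
C=P.mean(0);e=np.array([-np.sin(yaw),np.cos(yaw)]);ex=np.array([e[1],-e[0]]);bed=C[:2]-.01*e
print("yaw",yaw,"bed",bed,"len",np.linalg.norm(f)/2,np.linalg.norm(P[0]-P[3]))
print("hood",A(402,302,.092))
k=A(420,107,.075);k2=A(421,98,.094);print("knob",k,k2,"planerxy",(k[:2]-bed)@ex,(k[:2]-bed)@e)
im=cv2.imread("pics/top0.png")
hsv=cv2.cvtColor(im,cv2.COLOR_BGR2HSV)
m=cv2.inRange(hsv,(0,120,130),(12,255,255));m[:, :245]=0;m[:, 290:]=0;m[:190]=0;m[235:]=0
r=cv2.minAreaRect(max(cv2.findContours(m,0,1)[0],key=cv2.contourArea));print("tilerect",r)
T=np.array([ray("top",*p,.044) for p in cv2.boxPoints(r)])
t=T.mean(0)[:2]-bed;print("tile",T[:,:2].round(3).tolist(),t@ex,t@e)
tip=(B(115,97,.012)+B(238,97,.012))/2;tail=(B(170,518,.012)+B(243,518,.012))/2
hd=B(219,428,.068);d=tip-tail;print("stick",tip,tail,np.linalg.norm(d),np.degrees(np.arctan2(d[1],d[0])),"handle",hd,"grip from tail",tail+d*.175)
from scipy.spatial.transform import Rotation as R
q=robot.state()["eef_rot"];print(R.from_quat(q,scalar_first=True).as_matrix().round(3))
```

```text
corners [[0.592, 0.262], [0.558, -0.171], [0.391, -0.157], [0.425, 0.275]]
yaw -0.0788215407722106 bed [0.4909082  0.04221227] len 0.43425041569268036 0.1676631683012974
hood [0.49285826 0.04036363 0.092     ]
knob [0.62170956 0.03130206 0.075     ] [0.62175004 0.02896313 0.094     ] planerxy 0.13125431572965707 -0.0005770530060045295
tilerect ((267.4154052734375, 210.67694091796875), (28.031848907470703, 27.287639617919922), 7.125016689300537)
tile [[0.446, -0.024], [0.533, -0.035], [0.52, -0.123], [0.433, -0.111]] 0.0012163414187280636 -0.11558555113079476
stick [ 0.59180628 -0.39343631  0.012     ] [ 0.39342472 -0.39584553  0.012     ] 0.19839618940246334 0.6957865769896535 handle [ 0.42618901 -0.39111595  0.068     ] grip from tail [ 0.4281415  -0.39542392  0.012     ]
[[-0.     0.297  0.955]
 [-0.002  0.955 -0.297]
 [-1.    -0.002  0.   ]]
```

servo_tool(
  moves=[
    {"gripper": 85,"translation": [0,-29,39],"twist": 0},
    {"gripper": 85,"translation": [0,-29,39],"twist": 0},
    {"gripper": 85,"translation": [0,-29,39],"twist": 0},
    {"gripper": 85,"translation": [0,-29,39],"twist": 0},
    {"gripper": 85,"translation": [0,-29,39],"twist": 0},
    {"gripper": 85,"translation": [0,-29,39],"twist": 0},
    {"gripper": 85,"translation": [0,-29,39],"twist": 0},
    {"gripper": 85,"translation": [0,-29,39],"twist": 0},
    {"gripper": 85,"translation": [0,-29,39],"twist": 0},
    {"gripper": 85,"translation": [0,-29,39],"twist": 0},
    {"gripper": 85,"translation": [0,-29,39],"twist": 0},
    {"gripper": 85,"translation": [0,-29,39],"twist": 0},
  ],
  grip_force=60,
)

```text
time: 1.3
tcp_pos: [0.5406, 0.1431, 0.2965]
eef_rot: [0.697, 0.098, 0.703, -0.101]
force: [0.1, 1.4, -0.6]
opening: 0.0852
```

servo_tool(
  moves=[
    {"gripper": 85,"translation": [0,0,0],"twist": -0.149},
    {"gripper": 85,"translation": [0,0,0],"twist": -0.149},
    {"gripper": 85,"translation": [0,0,0],"twist": -0.149},
    {"gripper": 85,"translation": [0,0,0],"twist": -0.149},
    {"gripper": 85,"translation": [0,0,0],"twist": -0.149},
    {"gripper": 85,"translation": [0,0,0],"twist": -0.149},
    {"gripper": 85,"translation": [0,0,0],"twist": -0.149},
    {"gripper": 85,"translation": [0,0,0],"twist": 0},
  ],
)

```text
time: 2.1
tcp_pos: [0.5432, 0.1303, 0.2929]
eef_rot: [0.651, -0.265, 0.662, 0.262]
force: [1.0, -0.5, -0.5]
opening: 0.0853
```

```bash
cat >> h.py <<'E'
from scipy.spatial.transform import Rotation as R
def M(): return R.from_quat(robot.state()["eef_rot"],scalar_first=True).as_matrix()
def to(p):
    s=robot.state(); m=M(); p=np.array(p)
    print("t",round(s["time"],2),"tcp",s["tcp_pos"].round(4),"yang",round(np.degrees(np.arctan2(m[1,1],m[0,1])),2),"xaxis",m[:,0].round(3),"F",s["force"].round(1),"open",round(s["opening"]*1e3,1))
    print("tool mm to target",(m.T@(p-s["tcp_pos"])*1e3).round(1))
E
python3 -c "
from h import *
to([.6215,.0305,.2]);print(robot.state()['joint_pos'].round(2))"
```

```text
t 2.1 tcp [0.5432 0.1303 0.2929] yang 133.75 xaxis [-0.013 -0.01  -1.   ] F [ 1.  -0.5 -0.5] open 85.3
tool mm to target [  92.9 -126.4  -10.9]
[-0.5   0.26  0.22  1.77 -0.05  1.14  2.07]
```

servo_tool(
  moves=[
    {"gripper": 85,"translation": [0,-43,-4],"twist": 0},
    {"gripper": 85,"translation": [0,-42,-4],"twist": 0},
    {"gripper": 85,"translation": [10,-42,-4],"twist": 0},
    {"gripper": 85,"translation": [40,0,0],"twist": 0.1},
    {"gripper": 85,"translation": [40,0,0],"twist": 0.05},
    {"gripper": 85,"translation": [0,0,0],"twist": 0},
  ],
)

```text
time: 2.7
tcp_pos: [0.6243, 0.0268, 0.2003]
eef_rot: [0.672, -0.209, 0.681, 0.204]
force: [0.0, -0.2, -0.8]
opening: 0.0852
```

```bash
python3 -c "
from h import *
to([.6215,.0305,.122])
im=robot.get_image('scene');u,v=proj('scene',[.6215,.03,.08]).astype(int);print(u,v)
cv2.imwrite('pics/d1.png',cv2.resize(im[v-70:v+50,u-80:u+80],(800,600),interpolation=cv2.INTER_CUBIC))"
```

```text
t 2.7 tcp [0.6243 0.0268 0.2003] yang 123.92 xaxis [-0.01  -0.011 -1.   ] F [ 0.  -0.2 -0.8] open 85.2
tool mm to target [78.3  4.8  0.8]
322 246
```

View pics/d1.png

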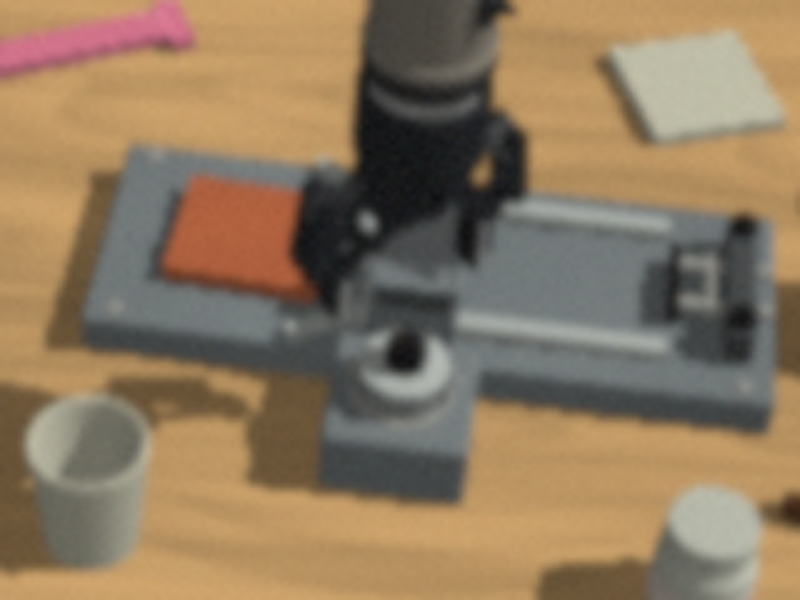

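d1 shows the open hand above the gearbox, with the ring at about (405,362) and the black inner knob at about (408,348). The cup at (85,480) is clear of the hand. I'll cross-check the ring centre from this view.

```bash
python3 -c "
from h import *
f=lambda x,y,z:ray('scene',242+(x+.5)/5-.5,176+(y+.5)/5-.5,z)
print(f(405,362,.075),f(408,350,.092)); to([.6215,.0305,.124])"
```

```text
[0.62234817 0.0310535  0.075     ] [0.62824167 0.03185762 0.092     ]
t 2.75 tcp [0.626  0.0274 0.2032] yang 124.03 xaxis [-0.006 -0.01  -1.   ] F [-0.4 -0.8  0.9] open 84.8
tool mm to target [79.2  5.4 -1.2]
```

servo_tool(
  moves=[
    {"gripper": 85,"translation": [20,6,-1],"twist": 0},
    {"gripper": 85,"translation": [30,0,0],"twist": 0},
    {"gripper": 85,"translation": [20,0,0],"twist": 0},
    {"gripper": 85,"translation": [5,0,0],"twist": 0},
    {"gripper": 85,"translation": [0,0,0],"twist": 0},
  ],
)

```text
time: 3.25
tcp_pos: [0.6284, 0.0351, 0.1382]
eef_rot: [0.68, -0.211, 0.672, 0.205]
force: [-0.2, -0.6, 0.5]
opening: 0.0851
```

```bash
python3 -c "
from h import *
to([.6218,.031,.123])"
```

```text
t 3.25 tcp [0.6284 0.0351 0.1382] yang 124.14 xaxis [ 0.012 -0.005 -1.   ] F [-0.2 -0.6  0.5] open 85.1
tool mm to target [15.1  0.5 -7.9]
```

servo_tool(
  moves=[
    {"gripper": 85,"translation": [8,0,-8],"twist": 0},
    {"gripper": 85,"translation": [8,0,0],"twist": 0},
    {"gripper": 85,"translation": [0,0,0],"twist": 0},
  ],
)

```text
time: 3.55
tcp_pos: [0.6241, 0.0308, 0.1257]
eef_rot: [0.682, -0.211, 0.67, 0.204]
force: [0.1, 0.0, 0.3]
opening: 0.085
```

```bash
python3 -c "
from h import *
to([.6218,.031,.123])"
```

```text
t 3.55 tcp [0.6241 0.0308 0.1257] yang 124.16 xaxis [ 0.02  -0.004 -1.   ] F [0.1 0.  0.3] open 85.0
tool mm to target [ 2.7  1.5 -1.8]
```

servo_tool(
  moves=[
    {"gripper": 70,"translation": [2,1.5,-3],"twist": 0},
    {"gripper": 50,"translation": [0,0,0],"twist": 0},
    {"gripper": 50,"translation": [0,0,0],"twist": 0},
    {"gripper": 50,"translation": [0,0,0],"twist": 0},
    {"gripper": 50,"translation": [0,0,0],"twist": 0},
    {"gripper": 50,"translation": [0,0,0],"twist": 0},
  ],
)

```text
time: 4.15
tcp_pos: [0.6204, 0.0308, 0.125]
eef_rot: [0.682, -0.21, 0.67, 0.205]
force: [-0.1, 0.5, 0.8]
opening: 0.0539
```

```bash
python3 -c "
from h import *
to([.6218,.031,.123])"
```

```text
t 4.15 tcp [0.6204 0.0308 0.125 ] yang 124.12 xaxis [ 0.02  -0.002 -1.   ] F [-0.1  0.5  0.8] open 53.9
tool mm to target [ 2.  -0.5  1.2]
```

servo_tool(
  moves=[
    {"gripper": 45,"translation": [0,0,0],"twist": 0},
    {"gripper": 45,"translation": [0,0,0],"twist": 0},
    {"gripper": 45,"translation": [0,0,0],"twist": 0.08},
    {"gripper": 45,"translation": [0,0,0],"twist": 0.14},
  ],
)

```text
time: 4.55
tcp_pos: [0.6203, 0.031, 0.125]
eef_rot: [0.701, -0.132, 0.689, 0.128]
force: [-0.9, 1.0, -0.2]
opening: 0.0541
```

```bash
python3 -c "
from h import *
to([.6218,.031,.123]);print(robot.state()['wrist_torque'])"
```

```text
t 4.55 tcp [0.6203 0.031  0.125 ] yang 111.23 xaxis [ 0.019 -0.002 -1.   ] F [-0.9  1.  -0.2] open 54.1
tool mm to target [ 2.  -0.6  1.4]
[0.00302557 0.26368416 0.198836  ]
```

servo_tool(
  moves=[
    {"gripper": 45,"translation": [0,0,0],"twist": 0.14},
    {"gripper": 45,"translation": [0,0,0],"twist": 0.14},
    {"gripper": 45,"translation": [0,0,0],"twist": 0.14},
    {"gripper": 45,"translation": [0,0,0],"twist": 0.14},
    {"gripper": 45,"translation": [0,0,0],"twist": 0.14},
    {"gripper": 45,"translation": [0,0,0],"twist": 0.14},
    {"gripper": 45,"translation": [0,0,0],"twist": 0.1},
    {"gripper": 45,"translation": [0,0,0],"twist": 0.06},
    {"gripper": 45,"translation": [0,0,0],"twist": 0.05},
  ],
)

```text
time: 5.45
tcp_pos: [0.6171, 0.0367, 0.1251]
eef_rot: [0.669, 0.237, 0.663, -0.239]
force: [-0.9, -1.1, 0.0]
opening: 0.054
```

```bash
python3 -c "
from h import *
to([.6218,.031,.123]);print(robot.state()['wrist_torque'])"
```

```text
t 5.45 tcp [0.6171 0.0367 0.1251] yang 50.6 xaxis [ 0.008 -0.005 -1.   ] F [-0.9 -1.1  0. ] open 54.0
tool mm to target [ 2.1 -1.4  7.2]
[-0.05698031 -0.1025087   1.77516881]
```

servo_tool(
  moves=[
    {"gripper": 85,"translation": [0,0,0],"twist": 0},
    {"gripper": 85,"translation": [0,0,0],"twist": 0},
    {"gripper": 85,"translation": [0,0,0],"twist": 0},
    {"gripper": 85,"translation": [0,0,0],"twist": 0},
    {"gripper": 85,"translation": [-15,0,0],"twist": 0},
    {"gripper": 85,"translation": [-40,0,0],"twist": 0},
    {"gripper": 85,"translation": [-40,0,0],"twist": 0},
    {"gripper": 85,"translation": [-40,0,0],"twist": 0},
    {"gripper": 85,"translation": [-10,0,0],"twist": 0},
  ],
)

```text
time: 6.35
tcp_pos: [0.6161, 0.0357, 0.277]
eef_rot: [0.669, 0.237, 0.662, -0.24]
force: [-0.7, -0.6, -0.5]
opening: 0.0851
```

```bash
python3 -c "
from h import *
to([.428,-.395,.250])"
```

```text
t 6.35 tcp [0.6161 0.0357 0.277 ] yang 50.5 xaxis [ 0.008 -0.007 -1.   ] F [-0.7 -0.6 -0.5] open 85.1
tool mm to target [  28.7 -451.9  128.6]
```

servo_tool(
  moves=[
    {"gripper": 85,"translation": [0,-44,12.5],"twist": 0},
    {"gripper": 85,"translation": [0,-44,12.5],"twist": 0},
    {"gripper": 85,"translation": [0,-44,12.5],"twist": 0},
    {"gripper": 85,"translation": [0,-44,12.5],"twist": 0},
    {"gripper": 85,"translation": [0,-44,12.5],"twist": 0},
    {"gripper": 85,"translation": [0,-44,12.5],"twist": 0},
    {"gripper": 85,"translation": [0,-44,12.5],"twist": 0},
    {"gripper": 85,"translation": [0,-44,12.5],"twist": 0},
    {"gripper": 85,"translation": [0,-44,12.5],"twist": 0},
    {"gripper": 85,"translation": [0,-44,12.5],"twist": 0},
    {"gripper": 85,"translation": [0,-44,12.5],"twist": 0},
  ],
)

```text
time: 7.45
tcp_pos: [0.4144, -0.436, 0.2839]
eef_rot: [0.676, 0.237, 0.658, -0.231]
force: [1.8, 0.2, 0.8]
opening: 0.0848
```

servo_tool(
  moves=[
    {"gripper": 85,"translation": [0,0,0],"twist": 0.149},
    {"gripper": 85,"translation": [0,0,0],"twist": 0.149},
    {"gripper": 85,"translation": [0,0,0],"twist": 0.149},
    {"gripper": 85,"translation": [0,0,0],"twist": 0.149},
    {"gripper": 85,"translation": [0,0,0],"twist": 0.149},
    {"gripper": 85,"translation": [0,0,0],"twist": 0.149},
    {"gripper": 85,"translation": [0,0,0],"twist": 0.149},
    {"gripper": 85,"translation": [0,0,0],"twist": 0.149},
    {"gripper": 85,"translation": [0,0,0],"twist": 0.149},
    {"gripper": 85,"translation": [0,0,0],"twist": 0.149},
    {"gripper": 85,"translation": [0,0,0],"twist": 0.149},
    {"gripper": 85,"translation": [0,0,0],"twist": 0.149},
  ],
)

```text
time: 8.65
tcp_pos: [0.4003, -0.4477, 0.2896]
eef_rot: [0.235, 0.677, 0.225, -0.66]
force: [-0.4, -0.7, 0.1]
opening: 0.0849
```

servo_tool(
  moves=[
    {"gripper": 85,"translation": [0,0,0],"twist": 0.149},
    {"gripper": 85,"translation": [0,0,0],"twist": 0.149},
    {"gripper": 85,"translation": [0,0,0],"twist": 0.149},
    {"gripper": 85,"translation": [0,0,0],"twist": 0.149},
    {"gripper": 85,"translation": [0,0,0],"twist": 0},
  ],
)

```text
time: 9.15
tcp_pos: [0.3998, -0.4472, 0.2907]
eef_rot: [0.024, 0.717, 0.02, -0.697]
force: [0.2, -0.8, -0.1]
opening: 0.0851
```

Run:
```python
from h import *
to([.428,-.393,.250])
im=robot.get_image('top');s=robot.get_image('scene')
a=im[145:265,150:310]
a=cv2.resize(a,(533,400),interpolation=cv2.INTER_CUBIC)
u,v=proj('scene',[.428,-.393,.05]).astype(int);w,x=proj('top',[.428,-.393,.05]).astype(int);print(u,v,w,x)
b=cv2.resize(s[v-40:v+60,u-33:u+34],(267,400),interpolation=cv2.INTER_CUBIC)
g=cv2.resize(s[185:285,250:400],(300,200),interpolation=cv2.INTER_CUBIC)
g2=cv2.resize(im[x-50:x+50,w-75:w+75],(300,200),interpolation=cv2.INTER_CUBIC)
cv2.imwrite('pics/d2.png',np.vstack([np.hstack([a,b]),np.hstack([g,g2,np.zeros((200,200,3),np.uint8)])]))
```

```text
t 9.15 tcp [ 0.3998 -0.4472  0.2907] yang -86.44 xaxis [ 0.029 -0.004 -1.   ] F [ 0.2 -0.8 -0.1] open 85.1
tool mm to target [ 41.3 -52.5 -30.3]
197 202 370 226
```

View pics/d2.png

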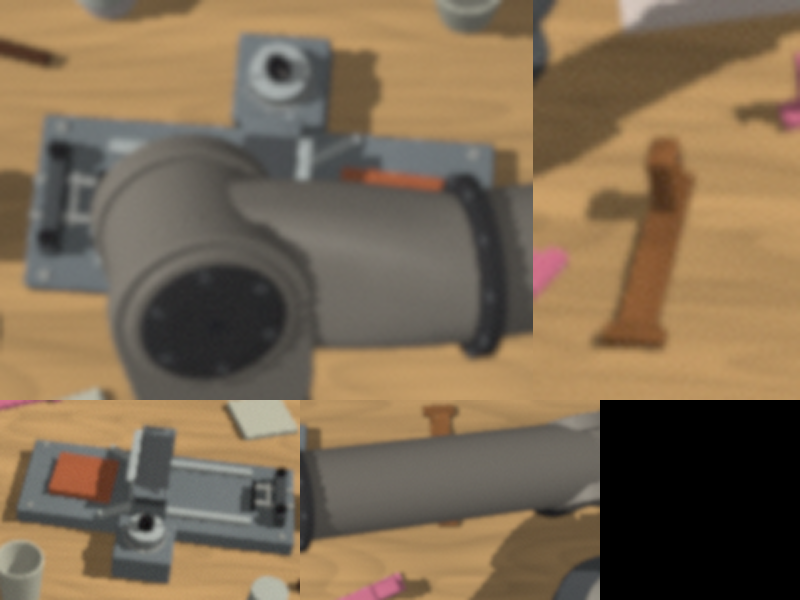

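d2 shows the gate raised with the ring turned, the tile untouched, and the wooden stick clear of the hand. The stick's handle top is at about (664,148) in the scene inset.

Run:
```python
from h import *
print(ray('scene',(664-533)/4+164,148/4+162,.068), ray('scene',(631-533)/4+164,343/4+162,.0))
to([.427,-.393,.15])
```

```text
[ 0.42946462 -0.39446532  0.068     ] [ 0.58914463 -0.39495778  0.        ]
t 9.25 tcp [ 0.3998 -0.4472  0.2909] yang -86.27 xaxis [ 0.03  -0.004 -1.   ] F [ 0.2  0.9 -0.3] open 85.0
tool mm to target [141.4 -53.1 -26.6]
```

servo_tool(
  moves=[
    {"gripper": 85,"translation": [30,-30,-13],"twist": 0.05},
    {"gripper": 85,"translation": [30,-22,-14],"twist": 0},
    {"gripper": 85,"translation": [30,-5,0],"twist": 0},
    {"gripper": 85,"translation": [30,0,0],"twist": 0},
    {"gripper": 85,"translation": [0,0,0],"twist": 0},
  ],
)

```text
time: 9.75
tcp_pos: [0.4298, -0.3887, 0.1702]
eef_rot: [0.011, 0.72, 0.008, -0.694]
force: [-0.2, -0.5, -0.3]
opening: 0.0849
```

Run:
```python
from h import *
to([.427,-.3935,.095])
```

```text
t 9.75 tcp [ 0.4298 -0.3887  0.1702] yang -88.48 xaxis [ 0.036 -0.004 -0.999] F [-0.2 -0.5 -0.3] open 84.9
tool mm to target [75.   4.4  5.6]
```

servo_tool(
  moves=[
    {"gripper": 85,"translation": [30,4,5],"twist": 0.02},
    {"gripper": 85,"translation": [30,0,0],"twist": 0},
    {"gripper": 85,"translation": [12,0,0],"twist": 0},
    {"gripper": 85,"translation": [0,0,0],"twist": 0},
  ],
)

```text
time: 10.15
tcp_pos: [0.4297, -0.3964, 0.102]
eef_rot: [0.008, 0.722, 0.001, -0.692]
force: [0.1, -0.3, -0.0]
opening: 0.0852
```

Run:
```python
from h import *
to([.427,-.3935,.095])
```

```text
t 10.15 tcp [ 0.4297 -0.3964  0.102 ] yang -89.29 xaxis [ 0.043 -0.009 -0.999] F [ 0.1 -0.3 -0. ] open 85.2
tool mm to target [ 6.9 -3.   2.9]
```

servo_tool(
  moves=[
    {"gripper": 85,"translation": [6,-3,3],"twist": 0},
    {"gripper": 60,"translation": [1,0,0],"twist": 0},
    {"gripper": 15,"translation": [0,0,0],"twist": 0},
    {"gripper": 15,"translation": [0,0,0],"twist": 0},
    {"gripper": 15,"translation": [0,0,0],"twist": 0},
    {"gripper": 15,"translation": [0,0,0],"twist": 0},
    {"gripper": 15,"translation": [0,0,0],"twist": 0},
    {"gripper": 15,"translation": [0,0,0],"twist": 0},
    {"gripper": 15,"translation": [0,0,0],"twist": 0},
    {"gripper": 15,"translation": [0,0,0],"twist": 0},
  ],
  grip_force=50,
)

```text
time: 11.15
tcp_pos: [0.4284, -0.396, 0.1004]
eef_rot: [0.01, 0.724, -0.0, -0.689]
force: [-0.1, -0.1, 0.4]
opening: 0.0235
```

Run:
```python
from h import *
to([.427,-.3935,.095])
```

```text
t 11.15 tcp [ 0.4284 -0.396   0.1004] yang -89.22 xaxis [ 0.049 -0.014 -0.999] F [-0.1 -0.1  0.4] open 23.5
tool mm to target [ 5.3 -2.6  1.6]
```

servo_tool(
  moves=[
    {"gripper": 15,"translation": [-20,0,0],"twist": 0},
    {"gripper": 15,"translation": [-30,0,0],"twist": 0},
    {"gripper": 15,"translation": [-30,0,0],"twist": 0},
    {"gripper": 15,"translation": [-20,0,0],"twist": 0},
    {"gripper": 15,"translation": [0,0,0],"twist": 0},
  ],
)

```text
time: 11.65
tcp_pos: [0.4224, -0.3933, 0.2012]
eef_rot: [0.009, 0.723, 0.001, -0.691]
force: [0.4, 0.2, -1.8]
opening: 0.0236
```

servo_tool(
  moves=[
    {"gripper": 15,"translation": [0,0,0],"twist": -0.145},
    {"gripper": 15,"translation": [0,0,0],"twist": -0.145},
    {"gripper": 15,"translation": [0,0,0],"twist": -0.145},
    {"gripper": 15,"translation": [0,0,0],"twist": -0.145},
    {"gripper": 15,"translation": [0,0,0],"twist": -0.145},
    {"gripper": 15,"translation": [0,0,0],"twist": -0.145},
    {"gripper": 15,"translation": [0,0,0],"twist": -0.145},
    {"gripper": 15,"translation": [0,0,0],"twist": -0.145},
    {"gripper": 15,"translation": [0,0,0],"twist": -0.145},
    {"gripper": 15,"translation": [0,0,0],"twist": -0.145},
    {"gripper": 15,"translation": [0,0,0],"twist": 0},
  ],
)

```text
time: 12.75
tcp_pos: [0.4196, -0.3857, 0.1862]
eef_rot: [0.492, 0.522, 0.479, -0.506]
force: [0.6, -0.6, -1.2]
opening: 0.0234
```

Run:
```python
from h import *
to([.4634,-.307,.185])
```

```text
t 12.75 tcp [ 0.4196 -0.3857  0.1862] yang -3.23 xaxis [ 0.03   0.002 -1.   ] F [ 0.6 -0.6 -1.2] open 23.4
tool mm to target [  2.6  39.3 -81. ]
```

servo_tool(
  moves=[
    {"gripper": 15,"translation": [0,14,-26],"twist": 0},
    {"gripper": 15,"translation": [0,13,-27],"twist": 0.02},
    {"gripper": 15,"translation": [0,13,-27],"twist": 0},
    {"gripper": 15,"translation": [0,0,0],"twist": 0},
  ],
)

```text
time: 13.15
tcp_pos: [0.4644, -0.3057, 0.1839]
eef_rot: [0.481, 0.531, 0.471, -0.515]
force: [1.1, -0.6, -2.2]
opening: 0.0235
```

Run:
```python
from h import *
to([.4634,-.307,.133])
im=robot.get_image('top');s=robot.get_image('scene')
a=cv2.resize(s[165:265,205:365],(800,500),interpolation=cv2.INTER_CUBIC)
cv2.imwrite('pics/d3.png',a)
```

```text
t 13.15 tcp [ 0.4644 -0.3057  0.1839] yang -5.44 xaxis [ 0.026  0.004 -1.   ] F [ 1.1 -0.6 -2.2] open 23.5
tool mm to target [50.8 -2.2  1.7]
```

View pics/d3.png

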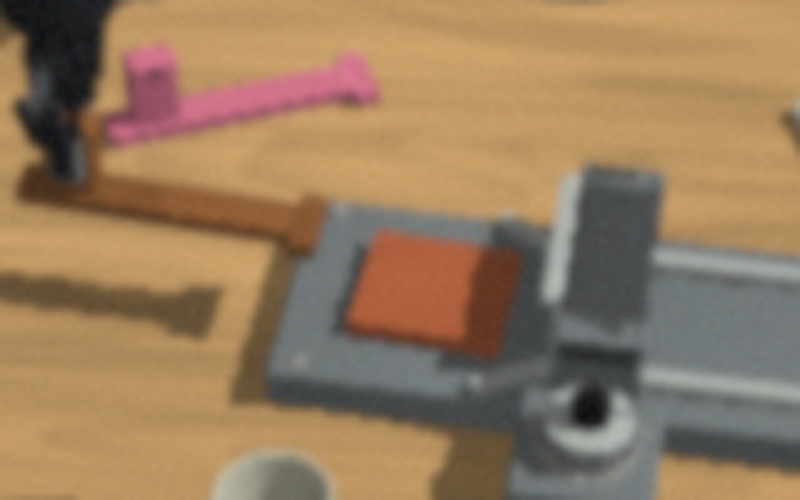

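d3 shows the stick held level with its bar at about (310,228), pointing along the feed. The tile's rear edge runs (372,235)-(350,330), and the gate is up.

Run:
```python
from h import *
f=lambda x,y,z:ray('scene',205+(x+.5)/5-.5,165+(y+.5)/5-.5,z)
bed=np.array([.4909,.0422]);e=np.array([.0787,.9969]);ex=np.array([e[1],-e[0]])
for n,p in dict(tipL=f(330,200,.096),tipR=f(318,240,.096),tA=f(374,234,.044),tB=f(350,328,.044),tC=f(522,252,.044),tD=f(500,355,.044)).items():
    print(n,p[:2].round(4),((p[:2]-bed)@ex).round(4),((p[:2]-bed)@e).round(4))
to([.4634,-.307,.133])
p=robot.state()['tcp_pos'][:2]-bed;print(p@ex,p@e)
```

```text
tipL [ 0.4656 -0.1419] -0.0107 -0.1855
tipR [ 0.504  -0.1458] 0.0278 -0.1864
tA [ 0.4397 -0.1153] -0.0386 -0.161
tB [ 0.5293 -0.1231] 0.0513 -0.1618
tC [ 0.4484 -0.0157] -0.0379 -0.061
tD [ 0.545  -0.0258] 0.0593 -0.0635
t 13.25 tcp [ 0.4616 -0.3095  0.1845] yang -5.66 xaxis [ 0.025  0.001 -1.   ] F [-0.9 -0.2 -1.4] open 23.8
tool mm to target [51.6  0.2 -2.5]
-0.001493508818037434 -0.3528939514714711
```

servo_tool(
  moves=[
    {"gripper": 15,"translation": [15,0,0],"twist": 0},
    {"gripper": 15,"translation": [15,0,0],"twist": 0},
    {"gripper": 15,"translation": [10,0,0],"twist": 0},
    {"gripper": 15,"translation": [3,0,0],"twist": 0},
    {"gripper": 15,"translation": [0,0,0],"twist": 0},
  ],
)

```text
time: 13.75
tcp_pos: [0.4592, -0.3127, 0.1366]
eef_rot: [0.477, 0.533, 0.467, -0.521]
force: [0.4, 1.0, 1.7]
opening: 0.0236
```

Run:
```python
from h import *
to([.4634,-.307,.133])
print(robot.state()['wrist_torque'])
```

```text
t 13.75 tcp [ 0.4592 -0.3127  0.1366] yang -6.3 xaxis [ 0.022  0.001 -1.   ] F [0.4 1.  1.7] open 23.6
tool mm to target [ 3.7  3.4 -6.1]
[ 0.66190427 -0.06123163 -0.02883791]
```

servo_tool(
  moves=[
    {"gripper": 15,"translation": [0,1,-8],"twist": -0.02},
    {"gripper": 15,"translation": [0,1,-8],"twist": -0.01},
    {"gripper": 15,"translation": [0,0,-8],"twist": 0},
    {"gripper": 15,"translation": [0,0,-8],"twist": 0},
    {"gripper": 15,"translation": [0,0,-8],"twist": 0},
  ],
)

```text
time: 14.25
tcp_pos: [0.4655, -0.2722, 0.1379]
eef_rot: [0.487, 0.525, 0.473, -0.514]
force: [0.5, -1.4, -1.8]
opening: 0.0235
```

```bash
cat >> h.py <<'E'
bed=np.array([.4909,.0422]);e=np.array([.0787,.9969]);ex=np.array([e[1],-e[0]])
def st():
    to([.46,-.3,.13]);s=robot.state();p=s['tcp_pos'][:2]-bed;print("planer x,y mm",(p@ex*1e3).round(1),(p@e*1e3).round(1),"F feed",(s['force'][:2]@e).round(1),"lat",(s['force'][:2]@ex).round(1))
E
python3 -c "
from h import *
st()"
```

```text
t 14.25 tcp [ 0.4655 -0.2722  0.1379] yang -4.54 xaxis [ 0.025 -0.003 -1.   ] F [ 0.5 -1.4 -1.8] open 23.5
tool mm to target [ 7.9 -3.5 28.1]
planer x,y mm -0.6 -315.5 F feed -1.4 lat 0.6
```

servo_tool(
  moves=[
    {"gripper": 15,"translation": [2,0,-8],"twist": 0},
    {"gripper": 15,"translation": [1,0,-8],"twist": 0},
    {"gripper": 15,"translation": [0,0,-8],"twist": 0},
    {"gripper": 15,"translation": [0,0,-8],"twist": 0},
    {"gripper": 15,"translation": [0,0,-8],"twist": 0},
    {"gripper": 15,"translation": [0,0,0],"twist": 0},
  ],
)

```text
time: 14.85
tcp_pos: [0.4701, -0.2286, 0.1361]
eef_rot: [0.488, 0.525, 0.472, -0.513]
force: [0.1, 0.9, 0.7]
opening: 0.0236
```

```bash
python3 -c "
from h import *
st()
s=robot.get_image('scene')
cv2.imwrite('pics/d4.png',cv2.resize(s[165:265,205:365],(800,500),interpolation=cv2.INTER_CUBIC))"
```

```text
t 14.85 tcp [ 0.4701 -0.2286  0.1361] yang -4.46 xaxis [ 0.028 -0.005 -1.   ] F [0.1 0.9 0.7] open 23.6
tool mm to target [ 6.2 -4.7 72. ]
planer x,y mm 0.6 -271.6 F feed 0.9 lat 0.1
```

View pics/d4.png

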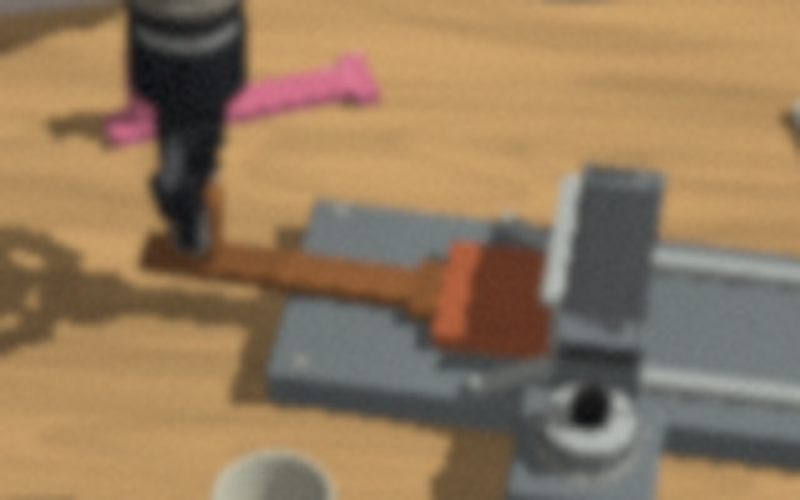

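d4 shows the stick's bar centred square behind the tile, at about (440,290). The tile's front is already under the hood, at the roller.

servo_tool(
  moves=[
    {"gripper": 15,"translation": [0.5,0,-9],"twist": 0},
    {"gripper": 15,"translation": [0.5,0,-9],"twist": 0},
    {"gripper": 15,"translation": [0,0,-9],"twist": 0},
    {"gripper": 15,"translation": [0,0,-9],"twist": 0},
  ],
)

```text
time: 15.3
tcp_pos: [0.4712, -0.2162, 0.1415]
eef_rot: [-0.5, -0.519, -0.456, 0.523]
force: [-2.8, -8.7, 5.4]
opening: 0.0235
```

```bash
python3 -c "
from h import *
st()"
```

```text
t 15.3 tcp [ 0.4712 -0.2162  0.1415] yang -4.92 xaxis [ 0.038 -0.05  -0.998] F [-2.8 -8.7  5.4] open 23.5
tool mm to target [15.2 -4.5 83.9]
planer x,y mm 0.7 -259.1 F feed -8.9 lat -2.1
```

servo_tool(
  moves=[
    {"gripper": 15,"translation": [4,0,-20],"twist": 0},
    {"gripper": 15,"translation": [4,0,-20],"twist": 0},
  ],
)

```text
time: 15.5
tcp_pos: [0.4743, -0.1883, 0.1354]
eef_rot: [-0.504, -0.517, -0.447, 0.528]
force: [-2.5, -10.1, 5.1]
opening: 0.0232
```

```bash
python3 -c "
from h import *
st()"
```

```text
t 15.5 tcp [ 0.4743 -0.1883  0.1354] yang -5.28 xaxis [ 0.044 -0.07  -0.997] F [ -2.5 -10.1   5.1] open 23.2
tool mm to target [ 12.5  -4.2 112. ]
planer x,y mm 1.6 -231.1 F feed -10.3 lat -1.7
```

servo_tool(
  moves=[
    {"gripper": 15,"translation": [0,0,-14],"twist": 0},
    {"gripper": 15,"translation": [0,0,-14],"twist": 0},
    {"gripper": 15,"translation": [0,0,-14],"twist": 0},
  ],
)

```text
time: 15.8
tcp_pos: [0.4758, -0.1594, 0.1357]
eef_rot: [-0.51, -0.513, -0.439, 0.534]
force: [-3.0, -11.1, 6.0]
opening: 0.0232
```

```bash
python3 -c "
from h import *
st()"
```

```text
t 15.8 tcp [ 0.4758 -0.1594  0.1357] yang -5.5 xaxis [ 0.046 -0.094 -0.995] F [ -3.  -11.1   6. ] open 23.2
tool mm to target [ 18.2  -2.5 140.4]
planer x,y mm 0.8 -202.2 F feed -11.3 lat -2.2
```

servo_tool(
  moves=[
    {"gripper": 15,"translation": [0,0,-20],"twist": 0},
    {"gripper": 15,"translation": [0,0,-20],"twist": 0},
    {"gripper": 15,"translation": [0,0,-20],"twist": 0},
  ],
)

```text
time: 16.1
tcp_pos: [0.4793, -0.1139, 0.1337]
eef_rot: [-0.515, -0.509, -0.429, 0.54]
force: [-1.8, -11.1, 6.7]
opening: 0.0238
```

```bash
python3 -c "
from h import *
st()"
```

```text
t 16.1 tcp [ 0.4793 -0.1139  0.1337] yang -5.84 xaxis [ 0.048 -0.118 -0.992] F [ -1.8 -11.1   6.7] open 23.8
tool mm to target [ 24.8  -0.5 185.5]
planer x,y mm 0.7 -156.5 F feed -11.2 lat -0.9
```

```bash
cat > t.py <<'E'
from h import *
def tile():
    im=robot.get_image('top')
    hsv=cv2.cvtColor(im,cv2.COLOR_BGR2HSV); m=cv2.inRange(hsv,(0,110,60),(14,255,255))
    k=np.zeros_like(m); k[165:250,180:300]=255; m&=k
    c=cv2.findContours(m,0,2)[0]
    if not c: return
    c=max(c,key=cv2.contourArea)[:,0]
    P=np.array([ray('top',*map(float,p),.044)[:2] for p in c])-bed
    a=np.c_[P@ex,P@e]*1e3; print("tile top seen x",a[:,0].min().round(1),a[:,0].max().round(1),"y",a[:,1].min().round(1),a[:,1].max().round(1),len(c))
if __name__=="__main__": tile(); st()
E
python3 t.py
```

```text
tile top seen x -29.6 47.7 y 33.5 97.8 24
t 16.15 tcp [ 0.4799 -0.1099  0.1328] yang -5.71 xaxis [ 0.047 -0.115 -0.992] F [ 0.2 -4.2  4.1] open 23.5
tool mm to target [ 23.6  -1.1 189.6]
planer x,y mm 1.0 -152.5 F feed -4.1 lat 0.6
```

```bash
python3 -c "
from h import *
for x in (150,158,164,170):
    p=ray('top',(x+.5)/5-.5+150,(300+.5)/5-.5+145,.046)[:2]-bed;print(x,p@ex,p@e)
im=cv2.imread('pics/top0.png');print(im[205,176:192].sum(1))"
```

```text
150 0.0024082231034231565 0.16292928333219794
158 0.0027304551975338136 0.15787421899344803
164 0.0029721246113507925 0.15408299379310142
170 0.0032137900337639268 0.1502918312085021
[205 186 159 125 116 154 194 204 211 229 276 316 335 340 340 338]
```

servo_tool(
  moves=[
    {"gripper": 15,"translation": [0,0,-16],"twist": 0},
    {"gripper": 15,"translation": [0,0,-16],"twist": 0},
    {"gripper": 15,"translation": [0,0,-12],"twist": 0},
  ],
)

```text
time: 16.45
tcp_pos: [0.4835, -0.0772, 0.1307]
eef_rot: [-0.517, -0.507, -0.424, 0.543]
force: [-0.9, -10.2, 4.4]
opening: 0.0238
```

```bash
python3 t.py
```

```text
tile top seen x -25.7 47.9 y 51.3 136.0 23
t 16.5 tcp [ 0.4839 -0.0752  0.1303] yang -6.0 xaxis [ 0.05  -0.131 -0.99 ] F [-1.1 -3.9  7.3] open 23.5
tool mm to target [ 28.4  -0.3 224.3]
planer x,y mm 2.2 -117.6 F feed -4.0 lat -0.8
```

servo_tool(
  moves=[
    {"gripper": 15,"translation": [-0.5,0,-10],"twist": 0},
    {"gripper": 15,"translation": [-0.5,0,-10],"twist": 0},
  ],
)

```text
time: 16.7
tcp_pos: [0.4849, -0.0622, 0.1302]
eef_rot: [-0.519, -0.506, -0.42, 0.546]
force: [-1.6, -9.6, 6.0]
opening: 0.0233
```

```bash
python3 t.py
```

```text
tile top seen x -26.7 47.9 y 73.6 152.8 23
t 16.75 tcp [ 0.4852 -0.0609  0.1301] yang -6.18 xaxis [ 0.05  -0.14  -0.989] F [-1.8 -6.   9.2] open 23.4
tool mm to target [ 32.3   0.7 238.2]
planer x,y mm 2.4 -103.2 F feed -6.1 lat -1.4
```

servo_tool(
  moves=[
    {"gripper": 15,"translation": [-1,0,-10],"twist": 0},
    {"gripper": 15,"translation": [-1,0,-10],"twist": 0},
  ],
)

```text
time: 16.95
tcp_pos: [0.4858, -0.0499, 0.1311]
eef_rot: [-0.521, -0.504, -0.416, 0.55]
force: [-3.1, -19.0, 4.8]
opening: 0.0233
```

```bash
python3 t.py
```

```text
tile top seen x -17.7 48.2 y 92.7 164.8 19
t 17.0 tcp [ 0.4859 -0.0491  0.131 ] yang -6.4 xaxis [ 0.05  -0.153 -0.987] F [ -0.6 -12.9   3.8] open 23.6
tool mm to target [ 38.1   2.2 249.3]
planer x,y mm 2.2 -91.4 F feed -12.9 lat 0.4
```

servo_tool(
  moves=[
    {"gripper": 15,"translation": [-0.5,0,-6],"twist": 0},
    {"gripper": 15,"translation": [0,0,-4],"twist": 0},
    {"gripper": 15,"translation": [0,0,-4],"twist": 0},
    {"gripper": 15,"translation": [0,0,-3],"twist": 0},
  ],
)

```text
time: 17.4
tcp_pos: [0.4849, -0.0477, 0.1315]
eef_rot: [-0.525, -0.5, -0.408, 0.556]
force: [0.3, -7.3, 2.2]
opening: 0.0234
```

```bash
python3 t.py
```

```text
tile top seen x -11.3 48.2 y 102.5 164.8 15
t 17.45 tcp [ 0.4849 -0.0477  0.1315] yang -6.74 xaxis [ 0.05  -0.177 -0.983] F [-0.1 -8.8  3.1] open 23.6
tool mm to target [ 44.7   4.8 249.5]
planer x,y mm 1.1 -90.1 F feed -8.8 lat 0.6
```

servo_tool(
  moves=[
    {"gripper": 15,"translation": [0,0,-8],"twist": 0},
    {"gripper": 15,"translation": [0,0,-8],"twist": 0},
    {"gripper": 15,"translation": [0,0,-8],"twist": 0},
  ],
)

```text
time: 17.75
tcp_pos: [0.4844, -0.0442, 0.131]
eef_rot: [-0.53, -0.494, -0.396, 0.564]
force: [-1.5, -18.6, 4.9]
opening: 0.0235
```

```bash
python3 t.py; python3 -c "
from h import *
s=robot.get_image('scene'); t=robot.get_image('top')
a=cv2.resize(s[165:265,225:385],(640,400),interpolation=cv2.INTER_CUBIC)
b=cv2.resize(t[165:215,150:290],(640,190),interpolation=cv2.INTER_CUBIC)
cv2.imwrite('pics/d5.png',np.vstack([a,b]))"
```

```text
tile top seen x 1.6 48.2 y 115.2 166.5 14
t 17.8 tcp [ 0.4844 -0.0439  0.1309] yang -7.12 xaxis [ 0.049 -0.207 -0.977] F [ -1.3 -17.6   5. ] open 23.9
tool mm to target [ 52.7   7.4 251.7]
planer x,y mm 0.3 -86.3 F feed -17.6 lat 0.0
```

View pics/d5.png

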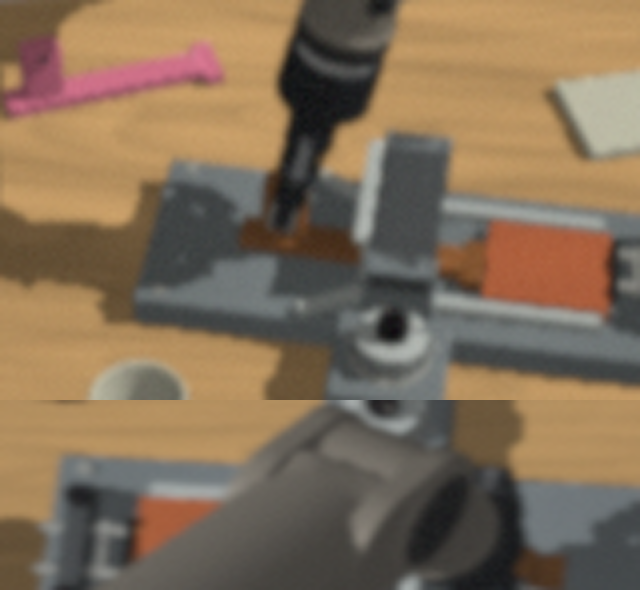

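d5 shows the tile out on the outfeed at about (548,268) against the end stop, with the stick still under the hood and the gate up. The 17.6 N of feed force, less drag, leaves clearly more than 6 N on the stop.

servo_tool(
  moves=[
    {"gripper": 15,"translation": [2,0.5,12],"twist": 0},
    {"gripper": 15,"translation": [4,1,20],"twist": 0},
    {"gripper": 15,"translation": [4,1,20],"twist": 0},
  ],
)

```text
time: 18.2
tcp_pos: [0.4809, -0.0896, 0.1295]
eef_rot: [-0.527, -0.495, -0.403, 0.561]
force: [1.3, 16.1, 16.0]
opening: 0.0235
```

```bash
python3 t.py; python3 -c "
from h import *
for p in ((490,383),(415,415),(562,288),(640,308)): print(p,ray('top',p[0]*.7,p[1]*.7,.01)[:2])
print('feed back in tool/20mm',M().T@np.r_[-e,0]*20)"
```

```text
tile top seen x -33.4 48.2 y 60.9 163.0 33
t 18.25 tcp [ 0.4802 -0.0938  0.1301] yang -7.12 xaxis [ 0.046 -0.196 -0.98 ] F [ 1.1 -0.7 -1.5] open 23.6
tool mm to target [ 39.6   5.5 203.3]
planer x,y mm -0.0 -136.4 F feed -0.6 lat 1.2
(490, 383) [ 0.30139118 -0.30868534]
(415, 415) [ 0.23447986 -0.14164902]
(562, 288) [ 0.51315339 -0.48235719]
(640, 308) [ 0.46433706 -0.6551327 ]
feed back in tool/20mm [ 3.82787503  0.90570954 19.60939527]
```

servo_tool(
  moves=[
    {"gripper": 15,"translation": [3,1,20],"twist": 0},
    {"gripper": 15,"translation": [3,1,20],"twist": 0},
    {"gripper": 15,"translation": [3.5,1,20],"twist": 0},
    {"gripper": 15,"translation": [3.5,1,20],"twist": 0},
  ],
)

```text
time: 18.65
tcp_pos: [0.4744, -0.1704, 0.1298]
eef_rot: [-0.526, -0.495, -0.407, 0.559]
force: [-0.4, -0.1, -1.9]
opening: 0.0234
```

```bash
python3 t.py; python3 -c "
from h import *
print('feed back in tool/20mm',M().T@np.r_[-e,0]*20)"
```

```text
tile top seen x -39.2 48.2 y 57.9 163.0 34
t 18.7 tcp [ 0.4736 -0.1743  0.1307] yang -6.93 xaxis [ 0.045 -0.189 -0.981] F [-0.7 -2.6 -0.2] open 23.8
tool mm to target [ 23.8   1.6 124.2]
planer x,y mm -0.2 -217.2 F feed -2.7 lat -0.5
feed back in tool/20mm [ 3.69407312  0.84278994 19.63784227]
```

servo_tool(
  moves=[
    {"gripper": 15,"translation": [3,1,25],"twist": 0},
    {"gripper": 15,"translation": [2,1,30],"twist": 0},
    {"gripper": 15,"translation": [2,1,30],"twist": 0},
    {"gripper": 15,"translation": [3,1,30],"twist": 0},
    {"gripper": 15,"translation": [5,1,30],"twist": 0},
    {"gripper": 15,"translation": [5,1,30],"twist": 0},
    {"gripper": 15,"translation": [3,1,18],"twist": 0},
    {"gripper": 15,"translation": [0,0,0],"twist": 0},
  ],
)

```text
time: 19.5
tcp_pos: [0.4531, -0.3713, 0.1386]
eef_rot: [-0.522, -0.496, -0.408, 0.56]
force: [-0.3, 0.2, -0.5]
opening: 0.0236
```

```bash
python3 t.py; python3 -c "
from h import *
s=robot.get_image('scene');print(robot.state()['joint_pos'].round(2))
cv2.imwrite('pics/d6.png',cv2.resize(s[150:270,170:390],(800,436),interpolation=cv2.INTER_CUBIC))"
```

```text
tile top seen x -34.4 48.2 y 58.2 163.0 31
t 19.55 tcp [ 0.4532 -0.3697  0.1381] yang -6.88 xaxis [ 0.038 -0.179 -0.983] F [ 0.4  0.8 -1.4] open 23.3
tool mm to target [ -4.3  -2.1 -70.3]
planer x,y mm -5.1 -413.6 F feed 0.9 lat 0.3
[-0.16  0.62  0.94  1.96 -0.58  0.72  0.96]
```

View pics/d6.png

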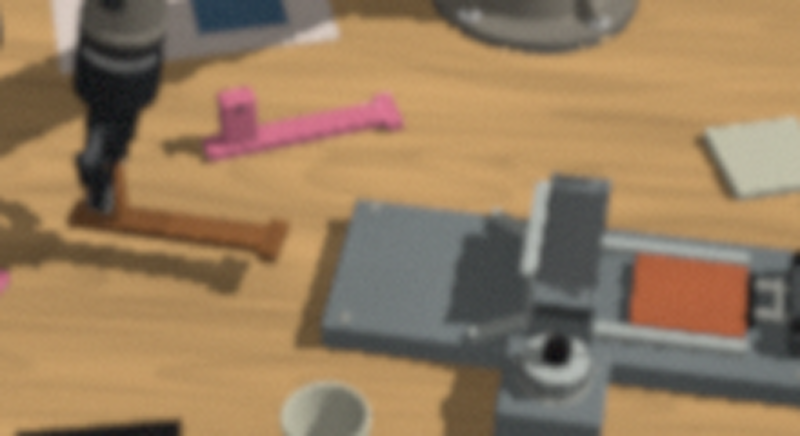

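servo_tool(
  moves=[
    {"gripper": 15,"translation": [10,0,4],"twist": 0},
    {"gripper": 15,"translation": [10,0,0],"twist": 0},
    {"gripper": 15,"translation": [8,0,0],"twist": 0},
    {"gripper": 15,"translation": [3,0,-0.5],"twist": 0},
    {"gripper": 15,"translation": [0,0,0],"twist": 0},
  ],
)

```text
time: 20.1
tcp_pos: [0.456, -0.3716, 0.1027]
eef_rot: [-0.522, -0.495, -0.414, 0.557]
force: [0.1, -0.3, -1.0]
opening: 0.0235
```

```bash
python3 -c "
from h import *
st()"
```

```text
t 20.1 tcp [ 0.456  -0.3716  0.1027] yang -6.39 xaxis [ 0.036 -0.171 -0.985] F [ 0.1 -0.3 -1. ] open 23.5
tool mm to target [-39.   -2.5 -66. ]
planer x,y mm -2.2 -415.3 F feed -0.3 lat 0.1
```

servo_tool(
  moves=[
    {"gripper": 15,"translation": [2,0,-0.3],"twist": 0},
    {"gripper": 15,"translation": [2,0,-0.3],"twist": 0},
    {"gripper": 15,"translation": [0,0,0],"twist": 0},
  ],
)

```text
time: 20.4
tcp_pos: [0.4567, -0.372, 0.1008]
eef_rot: [-0.522, -0.496, -0.414, 0.556]
force: [0.6, 0.0, -0.9]
opening: 0.0234
```

```bash
python3 -c "
from h import *
st()"
```

```text
t 20.4 tcp [ 0.4567 -0.372   0.1008] yang -6.38 xaxis [ 0.037 -0.17  -0.985] F [ 0.6  0.  -0.9] open 23.4
tool mm to target [-40.9  -3.  -66.1]
planer x,y mm -1.5 -415.6 F feed 0.1 lat 0.6
```

servo_tool(
  moves=[
    {"gripper": 15,"translation": [3,0,-0.5],"twist": 0},
    {"gripper": 15,"translation": [3,0,-0.5],"twist": 0},
    {"gripper": 15,"translation": [0,0,0],"twist": 0},
  ],
)

```text
time: 20.7
tcp_pos: [0.4588, -0.3738, 0.1012]
eef_rot: [-0.523, -0.498, -0.413, 0.555]
force: [-0.2, 0.5, -2.1]
opening: 0.0232
```

```bash
python3 -c "
from h import *
st();print(robot.state()['wrist_torque'])"
```

```text
t 20.7 tcp [ 0.4588 -0.3738  0.1012] yang -6.39 xaxis [ 0.044 -0.169 -0.985] F [-0.2  0.5 -2.1] open 23.2
tool mm to target [-40.8  -5.2 -67.7]
planer x,y mm 0.7 -417.2 F feed 0.4 lat -0.3
[0.1835398  0.1008014  0.05070972]
```

servo_tool(
  moves=[
    {"gripper": 30,"translation": [0,0,0],"twist": 0},
    {"gripper": 50,"translation": [0,0,0],"twist": 0},
    {"gripper": 70,"translation": [0,0,0],"twist": 0},
    {"gripper": 80,"translation": [0,0,0],"twist": 0},
    {"gripper": 80,"translation": [0,0,0],"twist": 0},
    {"gripper": 80,"translation": [0,0,0],"twist": 0},
  ],
)

```text
time: 21.3
tcp_pos: [0.4593, -0.3738, 0.1008]
eef_rot: [-0.524, -0.498, -0.413, 0.555]
force: [0.4, -0.8, -0.1]
opening: 0.0799
```

```bash
python3 -c "
from h import *
st()"
```

```text
t 21.3 tcp [ 0.4593 -0.3738  0.1008] yang -6.36 xaxis [ 0.044 -0.17  -0.984] F [ 0.4 -0.8 -0.1] open 79.9
tool mm to target [-41.3  -5.6 -67.5]
planer x,y mm 1.2 -417.2 F feed -0.8 lat 0.4
```

servo_tool(
  moves=[
    {"gripper": 80,"translation": [-20,0,0],"twist": 0},
    {"gripper": 80,"translation": [-30,0,0],"twist": 0},
    {"gripper": 80,"translation": [-40,0,0],"twist": 0},
    {"gripper": 80,"translation": [-40,0,40],"twist": 0},
    {"gripper": 80,"translation": [-40,0,45],"twist": 0},
    {"gripper": 80,"translation": [-30,0,45],"twist": 0},
    {"gripper": 80,"translation": [0,0,0],"twist": 0},
    {"gripper": 80,"translation": [0,0,0],"twist": 0},
  ],
)

```text
time: 22.1
tcp_pos: [0.4365, -0.4576, 0.3114]
eef_rot: [-0.523, -0.496, -0.416, 0.555]
force: [-0.5, 0.1, -1.5]
opening: 0.0802
```

```bash
python3 t.py
python3 - <<'E'
from h import *
s=robot.get_image('scene');t=robot.get_image('top')
a=cv2.resize(t[130:260,150:410],(800,400),interpolation=cv2.INTER_CUBIC)
b=cv2.resize(s[165:245,160:400],(600,200),interpolation=cv2.INTER_CUBIC)
cv2.imwrite('pics/d7.png',np.vstack([a,np.hstack([b,np.zeros((200,200,3),np.uint8)])]))
E
```

```text
tile top seen x -38.8 48.2 y 58.2 163.0 27
t 22.15 tcp [ 0.436  -0.4583  0.3118] yang -6.16 xaxis [ 0.039 -0.17  -0.985] F [-0.6 -0.8  0.6] open 80.0
tool mm to target [ 153.    -3.7 -187.8]
planer x,y mm -15.3 -503.3 F feed -0.9 lat -0.5
```

View pics/d7.png

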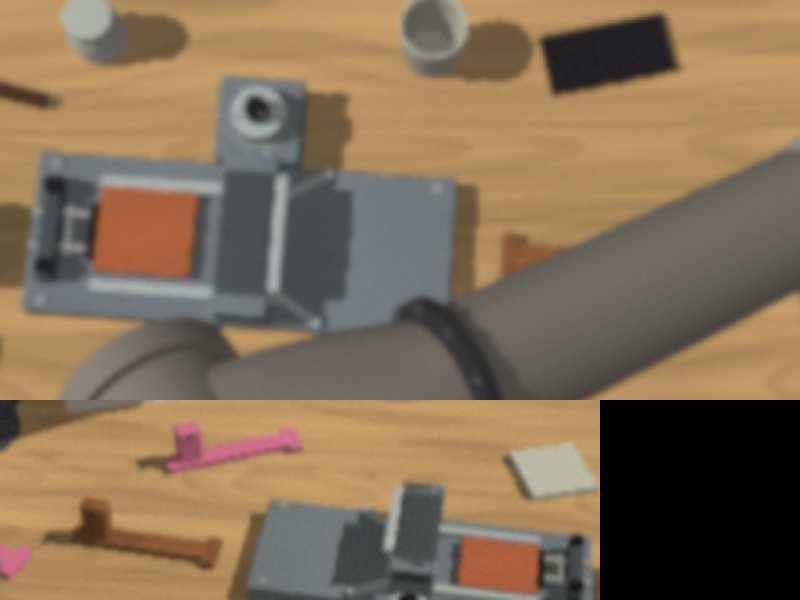

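d7 shows the tile square at the end stop, the gate still open, and the stick flat, foot down, on the table clear of the bed. The bystanders in view are in place and the hand is clear.

```bash
python3 -c "
from h import *
print(robot.sign_off())"
```

```text
the job is handed in; nothing more can be done
None
```

The job is handed in, at about 22 s of the 72 s allowed. `sign_off` gives no verdict, so the result rests on my own measurements below.

**What I did**
- I turned the outer ring about 73° clockwise to its hard stop (wrist moment 1.8 N m).
- With the wooden push stick I fed the tile through until the end stop yielded.
- I then drew the stick out and laid it flat on the table behind the infeed.

**Last checks**
- **Tile:** it lies square at the stop with its middle about 111 mm past the bed point. That is roughly 50–60 mm before the stop's origin; the limit is 80 mm.
- **Gate and ring:** the gate still looks open.
- **Stick:** it lies flat, foot down, clear of the bed.
- **Bystanders:** those in the last picture (cup, jar, phone, knife) looked in place. I did not re-check the bowl and vase.
- **Hand:** it is clear of everything.

**Uncertain points**
- **Stop force:** this is inferred, not measured. About 18 N of feed force at the hand, less up to 11 N of drag, leaves at least 6.6 N against the 6 N needed. The plunger had moved back about 10 mm.
- **Arm tilt:** the arm tilted about 0.2 rad while pushing. The hand stayed above the gate, and I saw no sign of contact.
- **Inner knob:** I did not measure its mark. The fingers gripped only the outer ring.

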